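Tighten the sampling-port cap nut with a ring spanner

TASK

Tighten the hexagonal cap nut on the upright port of the gas outlet header with the larger ring of the double-ended ring spanner: seat the ring fully down over the nut, swing it clockwise seen from above as far as the two upright stub pipes allow, lift it off, swing it back, seat it again and repeat until the nut comes up firm, then stop at once so that the seal is not crushed. Do not lean on the stub pipes with spanner or gripper, do not turn the nut with the fingers, and leave the other things where they are. Finally lay the spanner back flat on the black rubber mat.

Things in the scene. Friction and masses are not known exactly. Their poses are not given: they have to be found in the camera images.
- header: fixed gas outlet header on its base plate; origin on the table under the axis of the upright port, z up, -x its open front side. Port collar: diameter 62, flat top 128 above the table. Behind, 115 from the port axis and 110 up, a large pipe (diameter 80, end clamps 106) runs along y and shuts off the rear
- stub_l_top (a point): top of one of two upright steel stub pipes in front of the port, 190 above the table: diameter 21, brass fitting 29 wide near its top. Stands at x -94, y +130 in the header's frame; joined to the large pipe by a level pipe at 85 above the table. Seated on the nut, the spanner's free end can point about 45 degrees either side of the header's -x before it meets a stub pipe
- stub_r_top (a point): the same of the other stub pipe, at x -94, y -130 in the header's frame
- nut_mid (a point): centre of the plain steel hexagonal cap nut, half-way up: 32 across flats, 18 high, from 129 to 147 above the table (its top 2 mm a round step 31 wide, then a boss 22 wide and 5 high). It stands on the collar, on the port axis. z up; x, and every 60 degrees from it, is square to a flat; the point turns with the nut
- cap_nut (a joint): turn of the nut in rad, grows as it is tightened (clockwise from above); at the start 74 to 98 degrees short of firm, so it cannot be done in one swing. Thread drag while turning is about 0.35 N m; then it stops turning and the moment felt climbs by some 0.4 N m per degree of swing. It is firm at 0.6 to 1.2 N m about its axis; more than 1.4 N m crushes the seal. It stays where it is left
- spanner_grip (a point): middle of the shank of the steel double-ended offset ring spanner, half-way up, 28.5 above its underside: the place to grip, at the centre of mass. 252 long overall, 0.4 kg; straight raised shank 130 long, 14 wide, 13 high, cranked down at both ends to rings 14 high. x points along the shank to the larger ring, z up
- spanner_ring (a point): centre of the larger ring, half-way up, 105 along +x from spanner_grip and 21.5 lower: outside diameter 50, six-sided hole 34 across flats, so 1 mm play each side and about 7 degrees on the nut. x, and every 60 degrees, is square to a flat of the hole. Fully seated, it rests on the collar, this point 135 above the table. The smaller ring (28.6 across flats) does not fit
- mat: black rubber mat, 320 (x) by 280 (y), 3 thick, fixed to the table; origin at the centre of its underside. The spanner starts on it
- seal_ring_c (a point): loose copper gasket ring 48 across, 6 high, lying on the mat; bystander
- plug_c (a point): loose brass hexagon plug 31 across, 28 high, standing on the mat; bystander
- driver_grip (a point): screwdriver 190 long lying on the table, point on its handle; bystander
- paste_jar_c (a point): grey jar 56 across, 65 high with white lid, point half-way up; bystander
- gauge_c (a point): round pressure gauge 60 across lying face up; bystander
- parts_cup_c (a point): small steel bowl 72 across, 45 high, point at mid height; bystander
- torch_c (a point): black pocket torch 135 long lying on the table; bystander

How it is judged (in metres and radians):
On the way, in this order (a step that is already met when the one before it is completed fails the run):
1. the larger ring is seated fully down over the nut (within 4 mm of the collar) (horizontal distance between spanner_ring and nut_mid below 0.004 m and height (world z) of spanner_ring below 0.139 m and angle between spanner_ring's own z axis and vertical below 0.12 rad), for 0.1 s.
2. the nut is turned up and pulled firm with the seated ring (the flanks of the ring bearing on it with over 40 N in all, about 0.5 N m) (value of joint cap_nut above 2.06 rad and contact force between spanner and cap_nut above 40 N and horizontal distance between spanner_ring and nut_mid below 0.004 m and height (world z) of spanner_ring below 0.143 m), for 0.05 s.
At the end, for the whole second after the job is handed in: the nut has stayed where it came firm (joint above 2.06 rad of the 2.10 at which it comes up), and the spanner lies released and flat (within 5 degrees) on the mat, its middle within 150 by 130 mm of the mat's centre (value of joint cap_nut above 2.06 rad and x of spanner_grip in the frame of mat between -0.15 and 0.15 m and y of spanner_grip in the frame of mat between -0.13 and 0.13 m and height (world z) of spanner_grip below 0.038 m and angle between spanner_grip's own z axis and vertical below 0.08 rad and velocity of joint cap_nut below 0.02 rad/s); the robot touches nothing.
It fails at once if over-tightened, the seal is crushed: the spanner bears on the nut with over 120 N in all (about 1.6 N m, as its flanks work on some 15 mm of radius) (contact force between spanner and cap_nut above 120 N).
It fails at once if the left stub pipe is leant on with more than 6 N (contact force between anything else and stub_l above 6 N).
It fails at once if the right stub pipe is leant on with more than 6 N (contact force between anything else and stub_r above 6 N).
It fails at once if the nut is turned with the fingers (contact force between the fingers and cap_nut above 2 N).
It fails at once if a bystander is moved more than 25 mm (distance of any of seal_ring_c, plug_c, driver_grip, paste_jar_c, gauge_c, parts_cup_c, torch_c from where it was at the start of the episode above 0.025 m).
It also fails if it takes over 72 s, if anything falls off the work surface, if the arm or the gripper's body presses on something with over 40 N, if the wrist force passes 120 N, or if a joint passes its speed limit or range.

ROBOT

A 7-joint arm with a two-finger parallel gripper is mounted at the origin on the work surface. World frame = base frame: x ahead of the robot, y to its left, z up, the work surface at z = 0. Lengths are in m, angles in degrees, forces in N, time in s.
With the tool pointing down it reaches from about 0.425 to 0.875 m from the base axis. Payload 8.4 kg.
Tool frame: the origin (TCP) lies midway between the tips of the shut fingers; the grasp point (between the pads) lies arm.grip_point_offset behind it (arm.grip_point_offset is the distance from the TCP to the grasp point, in m); z points along the fingers, y is the line along which they close (so a half turn about z gives the same grasp; the last joint's range is limited). The gripper opens to 87 mm and grips with 3 to 60 N. Pads are 19 mm wide; open, the fingers measure 117 mm over their backs; the gripper's body (75 mm by 190 mm) begins 51 mm behind the grasp point.
Start: joints at [64.045, 19.091, 2.286, 83.961, -0.768, 76.965, -3.352], TCP at [0.225, -0.61, 0.223] pointing down, gripper open.
Joint ranges: [-147.57, 147.57], [-21.85, 119.76], [-74.77, 79.35], [14.55, 137.4], [-85.83, 265.84], [4.83, 119.75], [-152.11, 152.11]. Speed limits (degrees/s): [127.2, 127.2, 159.86, 159.86, 180, 180, 180].

INTERFACE

Orientations are given as [roll, pitch, yaw] about the fixed x, y, z axes, in that order (R = Rz(yaw) Ry(pitch) Rx(roll)).
In Python, from station import arm gives the robot as it stands.
- The arm moves only by the shell command python3 -m crank 'ROWS' [FORCE]. ROWS is JSON, a list that holds one entry, the list of rows, each a list of 5 numbers: the opening, from 0 (shut) to 1 (fully open), then the shift along the tool's x, y, z in cm, then the turn about the tool's z in rad. A call has 1 to 20 rows; each row is the pose to reach, as a shift and turn from the pose commanded when the call began, along the tool's axes at that moment; what a row does not reach only later rows make up. A row lasts 1/12 s, in which the tool goes at most 41.7 mm and 7.16 degrees, less where a joint would pass 70% of its speed; a pose out of reach is approached as far as the arm can. A call with a gripper value outside its range is refused whole. The fingers move at their own pace and stop on an object; FORCE is the grip in N (left out, the last holds). Time passes only in rows, so rows that repeat a pose let the fingers close. It gives the time, the measured TCP pose, the force, the opening and the grip force at its end, in the units of the state.
- arm.get_state(): the state, without advancing time (a new reading comes with each control period).
- arm.grab_frame(name): name is "side" or "top"; returns the picture (420x560x3 uint8, blue, green, red); there is no depth.
- arm.get_calibration(name): a dict with "K" (3x3 intrinsics, pixels), "dist_coeffs" ([k1, k2, p1, p2, k3] as OpenCV has them; the pictures are not rectified), "world_to_cam" (4x4, takes a point from world to camera coordinates). Camera axes: x right, y down, z forward; pixel columns grow to the right and rows downward; lengths in m; the calibration is good to about 2 mm. A picture is of the moment at which its call begins. get_calibration takes no time and is no camera call.
- arm.job_done(): hands the job in; it is judged then, once.
Trained networks look in the newest picture that a camera, given by its name, has taken for a name from the list of things; names that differ only in an ending like _2 or _b are one class to them, and where a whole thing is asked for, a point or a joint stands for the part that bears it (a point fixed in the world has none). Each returns a list of dicts, best first, with "conf" (0 to 1); they miss things now and then, are a little off and sometimes report something else, mostly with a low value. They report only what shows in the picture. A call takes as long as a camera call.
- arm.silhouettes(camera, target): "pixels" (420x560 bool, what is visible of it) and "extent" ([left, top, right, bottom] in pixels, round what is visible of it).
- arm.place_of(camera, target): "centre" ([row, column] in pixels: a listed point, or the origin of a listed thing).
The state is a dict: "t": time; "qpos": joint angles; "joint_vel": joint speeds; "effort": joint torques, N m; "tool_pos": TCP position; "tcp_rot": TCP orientation; "wrist_force": force on the tool from outside, world axes, zero at the start; "ft_torque": the same for the moment, N m; "grip_width": finger opening in m; "grasp_force": force on a finger pad.
Only numpy, scipy, OpenCV 4.12 (cv2) and the standard library are available. Lean on these libraries where they do the work, as an engineer would, in place of code of your own. Each camera call takes 0.05 s, during which the arm holds its last target. There are 200 camera calls.

## Working session

There is one attempt and no reset: what is moved stays moved. The work goes in short steps, Python scripts to look and compute and a shell command to move; the robot and the scene stay as the last step left them, time stands still between calls to the robot, and variables do not carry over. Pictures are saved under pics/ and viewed, at most 10 in all, crops included, and the job is handed in when it is done.

```bash
ls; mkdir -p pics
cat > h.py <<'E'
import numpy as np, cv2
from scipy.spatial.transform import Rotation as R
from station import arm
def ray(cam,rc):
    c=arm.get_calibration(cam);K=np.array(c["K"]);d=np.array(c["dist_coeffs"]);T=np.array(c["world_to_cam"])
    p=cv2.undistortPoints(np.array([[[rc[1],rc[0]]]],float),K,d)[0,0]
    return -T[:3,:3].T@T[:3,3], T[:3,:3].T@np.array([p[0],p[1],1.])
def atz(cam,rc,z):
    o,v=ray(cam,rc);return o+v*(z-o[2])/v[2]
def tri(rcs):
    A=np.zeros((3,3));b=np.zeros(3)
    for cam,rc in rcs.items():
        o,v=ray(cam,rc);v/=np.linalg.norm(v);M=np.eye(3)-np.outer(v,v);A+=M;b+=M@o
    return np.linalg.solve(A,b)
def proj(cam,P):
    c=arm.get_calibration(cam);T=np.array(c["world_to_cam"])
    return cv2.projectPoints(np.atleast_2d(P).astype(float),cv2.Rodrigues(T[:3,:3])[0],T[:3,3],np.array(c["K"]),np.array(c["dist_coeffs"]))[0][:,0]
E
python3 - <<'E'
from h import *
for c in("top","side"):
    im=arm.grab_frame(c);cv2.imwrite(f"pics/{c}0.png",im)
print(arm.get_state(),arm.grip_point_offset)
for n,z in dict(header=0,stub_l_top=.19,stub_r_top=.19,nut_mid=.138,spanner_grip=.0315,spanner_ring=.010,mat=0,seal_ring_c=.006,plug_c=.017,driver_grip=.012,paste_jar_c=.033,gauge_c=.01,parts_cup_c=.0225,torch_c=.015).items():
    o=[];best={}
    for c in("top","side"):
        r=arm.place_of(c,n)
        if r:
            best[c]=r[0]["centre"];o.append((c,np.round(best[c],1),round(r[0]["conf"],2),atz(c,best[c],z).round(4)))
    print(n,o, tri(best).round(4) if len(best)==2 else "")
E
```

```text
pics
{'t': 0.1, 'qpos': array([64.04631184, 19.12655586,  2.28689554, 84.00372887, -0.76641054,
       76.96580153, -3.35436555]), 'joint_vel': array([ 0.00554485, -0.11148764,  0.0833871 , -0.1049562 , -0.00099841,
       -0.01996224,  0.01753039]), 'effort': array([ 2.93597550e-03, -6.57814121e+01,  1.33935336e+00, -4.04714584e+01,
       -5.96737023e-02,  4.07958054e-02,  4.56175223e-05]), 'tool_pos': array([ 0.22499288, -0.609385  ,  0.22178114]), 'tcp_rot': array([-1.79919480e+02,  7.44239975e-03,  2.02646369e+01]), 'wrist_force': array([-0.31095794, -0.47278949, -0.08057494]), 'ft_torque': array([ 0.00837694, -0.0239296 , -0.02218178]), 'grasp_force': 0.0, 'grip_width': 0.08695213752149031} 0.0187
header [('top', array([210.9, 334.1]), 0.9, array([ 0.5678, -0.2234,  0.    ])), ('side', array([203.6, 294.9]), 0.62, array([ 0.5828, -0.215 ,  0.    ]))] [ 0.5756 -0.2196 -0.001 ]
stub_l_top [('top', array([224.7, 283.2]), 0.59, array([ 0.5067, -0.0731,  0.19  ])), ('side', array([182.4, 290.2]), 0.9, array([ 0.5091, -0.0652,  0.19  ]))] [ 0.5098 -0.0718  0.1857]
stub_r_top [('top',
[... 1458 characters left out ...]
 156.7]), 0.85, array([0.7195, 0.284 , 0.033 ])), ('side', array([271. , 157.4]), 0.67, array([0.7146, 0.291 , 0.033 ]))] [0.7213 0.286  0.0258]
gauge_c [('top', array([294.5, 340.7]), 0.87, array([ 0.3307, -0.234 ,  0.01  ])), ('side', array([218.1, 363.5]), 0.79, array([ 0.3512, -0.2467,  0.01  ]))] [ 0.3374 -0.2284  0.0274]
parts_cup_c [('top', array([243.4, 443.5]), 0.89, array([ 0.4689, -0.5281,  0.0225])), ('side', array([170.6, 369.3]), 0.67, array([ 0.4449, -0.4988,  0.0225]))] [ 0.4667 -0.5426 -0.0075]
torch_c [('top', array([299.6, 403.1]), 0.81, array([ 0.3143, -0.4072,  0.015 ])), ('side', array([196.5, 394.6]), 0.89, array([ 0.3098, -0.4034,  0.015 ]))] [ 0.3129 -0.4092  0.0104]
```

View pics/top0.png

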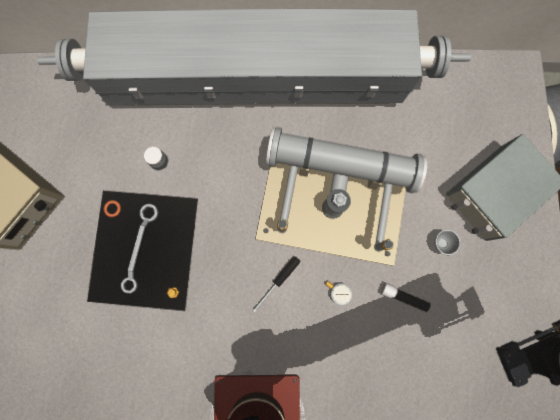

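View pics/side0.png

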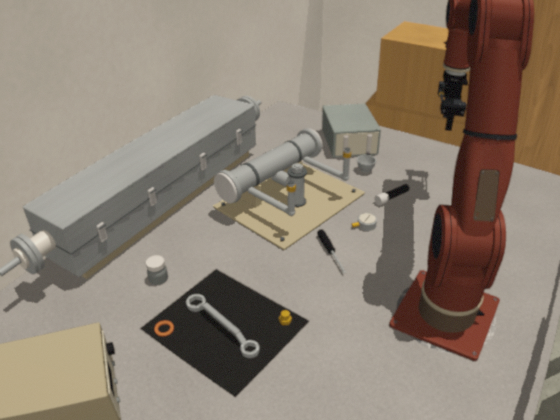

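The pictures match what the networks reported. In the top view the larger spanner ring is at (148,212), the smaller at (129,285), the nut at (340,200), and the stubs at (283,225) and (388,246). Next I'll get the spanner's yaw.

Run:
```python
from h import *
r=arm.silhouettes("top","spanner_grip")[0];m=r["pixels"];print(r["conf"],r["extent"])
p=np.argwhere(m);W=np.array([atz("top",q,.010)[:2] for q in p])
c=W.mean(0);u=np.linalg.svd(W-c,full_matrices=False)[2][0];u*=np.sign(u[0])
s=(W-c)@u;a,b=s.max(),s.min()
A=W[s>a-.05];B=W[s<b+.04]
lc=lambda Q:(Q.max(0)+Q.min(0))/2
print(c,a,b,np.degrees(np.arctan2(u[1],u[0])),lc(A),lc(B))
d=lc(A)-lc(B);yaw=np.degrees(np.arctan2(d[1],d[0]));d/=np.linalg.norm(d)
print("yaw",yaw,"grip",lc(A)-.105*d)
S=arm.get_state();t=S["tool_pos"];Rt=R.from_euler("xyz",S["tcp_rot"],degrees=True)
for P in([.5,-.15,.3],[.465,.328,.15]):
    print("shift cm",(Rt.inv().apply(np.array(P)-t)*100).round(1))
```

```text
0.92 [125.8, 205.9, 161.1, 292.9]
[0.47980459 0.33306681] 0.11534510733372497 -0.139462516541223 -14.785822346241577 [0.566577   0.30752491] [0.36328846 0.35751405]
yaw -13.815066929739244 grip [0.46461449 0.33259774]
shift cm [ 41.7 -33.6  -7.7]
shift cm [ 55.  -79.7   7.3]
```

```bash
python3 -m crank '[[[1,10,-8,-4,0.1],[1,20,-16,-7.7,0.2],[1,30,-25,-7.7,0.3],[1,41.7,-33.6,-7.7,0.4],[1,41.7,-33.6,-7.7,0.4],[1,41.7,-33.6,-7.7,0.4],[1,41.7,-33.6,-7.7,0.4],[1,41.7,-33.6,-7.7,0.4],[1,41.7,-33.6,-7.7,0.4],[1,41.7,-33.6,-7.7,0.5],[1,41.7,-33.6,-7.7,0.6],[1,41.7,-33.6,-7.7,0.6],[1,41.7,-33.6,-7.7,0.6],[1,50,-60,-4,0.6],[1,55,-79.7,0,0.6],[1,55,-79.7,0,0.6],[1,55,-79.7,4,0.6],[1,55,-79.7,7,0.6],[1,55,-79.7,7,0.6],[1,55,-79.7,7,0.6]]]'
python3 - <<'E'
from h import *
S=arm.get_state();print(S["qpos"].round(1),S["t"])
E
```

```text
t: 3.22
tool_pos: [0.4794, 0.1315, 0.2261]
tcp_rot: [-180.0, -0.1, -14.1]
wrist_force: [1.6, -0.6, 0.7]
grip_width: 0.0868
grasp_force: 0.0
[  13.6    3.2  -35.   102.9    1.9   74.4 -125.9] 3.2167
```

```bash
python3 -m crank '[[[1,-2,-6,3,0],[1,-4,-12,6,0],[1,-6,-18,8,0],[1,-6.3,-19.2,10,0],[1,-6.3,-19.2,11,0],[1,-6.3,-19.2,11,0],[1,-6.3,-19.2,11,0],[1,-6.3,-19.2,11,0]]]'
cat >> h.py <<'E'
def st():
    S=arm.get_state();print("t",round(S["t"],2),"q",S["qpos"].round(1),"pos",S["tool_pos"].round(4),"rot",S["tcp_rot"].round(2),"F",S["wrist_force"].round(2),"M",S["ft_torque"].round(3),"w",round(S["grip_width"],4),"g",round(S["grasp_force"],1));return S
E
python3 - <<'E'
from h import *
st()
E
```

```text
t: 3.88
tool_pos: [0.4637, 0.3332, 0.1149]
tcp_rot: [179.9, 0.1, -13.9]
wrist_force: [-0.3, -0.5, -1.2]
grip_width: 0.0866
grasp_force: 0.0
t 3.88 q [ -13.5   17.7  -31.3  101.2   10.1   64.  -152. ] pos [0.4637 0.3332 0.1149] rot [ 1.7993e+02  1.0000e-01 -1.3870e+01] F [-0.28 -0.54 -1.23] M [ 0.009  0.038 -0.005] w 0.0866 g 0.0
```

```bash
python3 -m crank '[[[1,0,0,2,-0.1],[1,0,0,5,-0.1],[1,0,0,8,-0.1],[1,0,0,10.2,-0.1],[1,0,0,10.2,-0.1],[1,0,0,10.2,-0.1],[1,0,0,10.2,-0.1],[0,0,0,10.2,-0.1],[0,0,0,10.2,-0.1],[0,0,0,10.2,-0.1],[0,0,0,10.2,-0.1],[0,0,0,10.2,-0.1],[0,0,0,10.2,-0.1],[0,0,0,10.2,-0.1],[0,0,0,10.2,-0.1]]]' 55
python3 - <<'E'
from h import *
st()
E
```

```text
t: 5.13
tool_pos: [0.4655, 0.3313, 0.0142]
tcp_rot: [180.0, 0.0, -8.4]
wrist_force: [1.1, -0.2, -0.1]
grip_width: 0.0414
grasp_force: 0.0
t 5.13 q [ -15.8   24.4  -28.9  105.9   14.4   53.3 -149.6] pos [0.4655 0.3313 0.0142] rot [ 1.80e+02  1.00e-02 -8.38e+00] F [ 1.08 -0.23 -0.08] M [-0.006 -0.003 -0.043] w 0.0414 g 0.0
```

```bash
python3 -m crank '[[[0,0,0,0.1,0],[0,0,0,0.1,0],[0,0,0,0.1,0],[0,0,0,0.1,0],[0,0,0,0.1,0],[0,0,0,0.1,0],[0,0,0,0.1,0],[0,0,0,0.1,0],[0,0,0,0.1,0],[0,0,0,0.1,0]]]' 55
python3 - <<'E'
from h import *
st()
E
```

```text
t: 5.97
tool_pos: [0.4655, 0.3312, 0.0132]
tcp_rot: [180.0, 0.0, -8.4]
wrist_force: [-0.3, -0.7, -0.4]
grip_width: 0.0132
grasp_force: 54.7
t 5.97 q [ -15.9   24.5  -28.8  106.    14.4   53.2 -149.6] pos [0.4655 0.3312 0.0132] rot [180.     0.    -8.38] F [-0.32 -0.72 -0.35] M [-0.045 -0.036 -0.126] w 0.0132 g 54.7
```

```bash
python3 -m crank '[[[0,0,0,-2,0],[0,0,0,-5,0],[0,0,0,-9,0],[0,0,0,-13,0],[0,0,0,-17,0],[0,0,0,-21,0],[0,0,0,-24,0],[0,0,0,-24,0],[0,0,0,-24,0]]]'
python3 - <<'E'
from h import *
st()
a=cv2.imread("pics/top0.png")[180:220,320:360];b=cv2.imread("pics/side0.png")[150:190,275:315]
cv2.imwrite("pics/nutcrop.png",cv2.resize(np.hstack([a,b]),None,fx=10,fy=10,interpolation=cv2.INTER_CUBIC))
r=arm.silhouettes("top","nut_mid")
print([(x["conf"],x["extent"],x["pixels"].sum()) for x in r])
E
```

```text
t: 6.72
tool_pos: [0.466, 0.3318, 0.2545]
tcp_rot: [-179.9, -0.1, -8.4]
wrist_force: [0.0, -0.4, -4.8]
grip_width: 0.0133
grasp_force: 54.7
t 6.72 q [ -12.7   11.5  -31.4   91.2    6.1   78.9 -143.1] pos [0.466  0.3318 0.2545] rot [-1.799e+02 -1.300e-01 -8.370e+00] F [ 0.   -0.45 -4.85] M [-0.03   0.015  0.005] w 0.0133 g 54.7
[(0.62, [331.0, 196.2, 345.9, 206.1], np.int64(139)), (0.55, [258.0, 132.1, 426.8, 263.0], np.int64(16072))]
```

View pics/nutcrop.png

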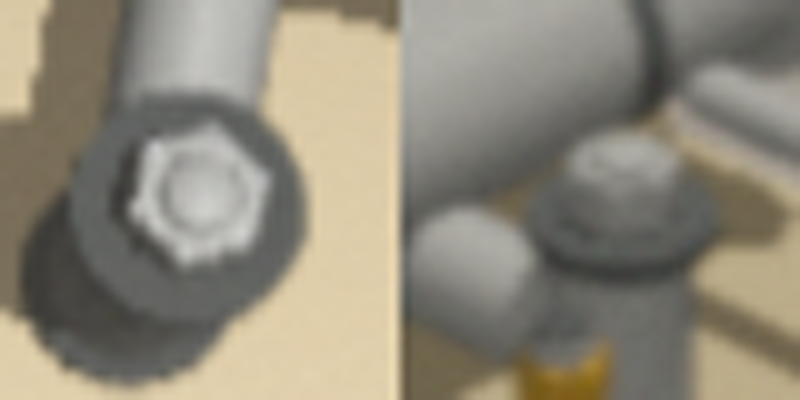

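The crop shows the hexagon clearly from above: centre near (340,199.3), a corner pointing almost straight up, and a dark collar around it. I'll fit its angle and centre numerically.

Run:
```python
from h import *
im=cv2.cvtColor(cv2.imread("pics/top0.png"),cv2.COLOR_BGR2GRAY).astype(np.float32)
print("cam",ray("top",(0,0))[0].round(3))
n=70;g=(np.arange(n)-n/2+.5)*.001   # 1 mm world grid
X,Y=np.meshgrid(g,g);z=.145
P=np.c_[(.5756+X).ravel(),(-.2079+Y).ravel(),np.full(n*n,z)]
uv=proj("top",P).astype(np.float32).reshape(n,n,2)
pt=cv2.remap(im,uv[...,0],uv[...,1],cv2.INTER_CUBIC)
res=[]
for th in np.arange(-30,30,1.):
  k=np.radians(th+60*np.arange(6))
  for cx in np.arange(-6,6.1,1)*1e-3:
    for cy in np.arange(-6,6.1,1)*1e-3:
      d=np.max([(X-cx)*np.cos(a)+(Y-cy)*np.sin(a) for a in k],0)
      i=(d<.016);o=(d>.016)&(d<.021)
      res.append((pt[i].mean()-pt[o].mean()-.3*pt[o].std(),th,cx,cy))
res.sort(reverse=True)
for r in res[:12]:print(np.round(r,4))
```

```text
cam [ 0.392 -0.058  1.165]
[ 4.38366e+01  2.70000e+01  1.00000e-03 -6.00000e-03]
[ 4.38243e+01  2.60000e+01  1.00000e-03 -6.00000e-03]
[ 4.37157e+01  2.80000e+01  1.00000e-03 -6.00000e-03]
[ 4.36521e+01  2.40000e+01  1.00000e-03 -6.00000e-03]
[ 4.36504e+01  2.90000e+01  1.00000e-03 -6.00000e-03]
[ 4.36102e+01  2.30000e+01  1.00000e-03 -6.00000e-03]
[ 4.36079e+01  2.50000e+01  1.00000e-03 -6.00000e-03]
[ 4.35379e+01  2.00000e+01  1.00000e-03 -6.00000e-03]
[ 4.35175e+01 -2.90000e+01  1.00000e-03 -6.00000e-03]
[ 4.35162e+01 -2.60000e+01  1.00000e-03 -6.00000e-03]
[ 4.34901e+01  2.10000e+01  1.00000e-03 -6.00000e-03]
[ 4.34732e+01  2.20000e+01  1.00000e-03 -6.00000e-03]
```

Run:
```python
from h import *
from scipy.optimize import minimize
im=cv2.cvtColor(cv2.imread("pics/top0.png"),cv2.COLOR_BGR2GRAY).astype(np.float32)
n=140;g=(np.arange(n)-n/2+.5)*.0005;X,Y=np.meshgrid(g,g)
for z in(.145,.138):
  uv=proj("top",np.c_[(.577+X).ravel(),(-.212+Y).ravel(),np.full(n*n,z)]).astype(np.float32).reshape(n,n,2)
  pt=cv2.remap(im,uv[...,0],uv[...,1],cv2.INTER_CUBIC)
  def model(p):
    cx,cy,th,s,a,b=p;k=np.radians(th+60*np.arange(6))
    d=np.max([(X-cx)*np.cos(t)+(Y-cy)*np.sin(t) for t in k],0)
    return d,b+a/(1+np.exp((d-s)/.0008))
  def cost(p):
    d,m=model(p);w=(d<.022);return ((m-pt)[w]**2).mean()
  out=[]
  for th in range(0,60,10):
    r=minimize(cost,[0,0,th,.016,80,80],method="Nelder-Mead",options=dict(initial_simplex=np.array([[0,0,th,.016,80,80]]+[list(np.array([0,0,th,.016,80,80])+e) for e in np.diag([.003,.003,8,.001,20,20])]),maxiter=1500))
    out.append((r.fun,r.x))
  out.sort(key=lambda o:o[0])
  for f,x in out[:3]:print(z,round(f,1),(.577+x[0]).round(4),(-.212+x[1]).round(4),x[2]%60,x[3:].round(4))
```

```text
0.145 142.4 0.5763 -0.2178 15.06907769686137 [1.62000e-02 9.12289e+01 8.98894e+01]
0.145 142.5 0.5763 -0.2178 15.068589171980443 [1.62000e-02 9.11017e+01 8.97183e+01]
0.145 142.5 0.5763 -0.2178 15.215734532673753 [1.62000e-02 9.13849e+01 8.97622e+01]
0.138 142.3 0.5776 -0.2189 14.51855557175432 [1.63000e-02 9.14435e+01 8.95558e+01]
0.138 142.4 0.5776 -0.219 14.986906369693706 [1.63000e-02 9.12461e+01 8.97356e+01]
0.138 142.4 0.5776 -0.219 14.98170889961298 [1.63000e-02 9.09950e+01 8.98594e+01]
```

```bash
python3 -m crank '[[[0,0.6,4,0,0],[0,1.3,8,0,-0.05],[0,2,12,0,-0.1],[0,2.6,16,0,-0.15],[0,3.3,20,0,-0.2],[0,4,24,0,-0.25],[0,4.6,28,0,-0.3],[0,5.2,32,0,-0.35],[0,5.9,36,0,-0.4],[0,6.5,40,0,-0.41],[0,7.2,44,0,-0.41],[0,7.8,48,0,-0.41],[0,8.5,52,0,-0.41],[0,9,55,0,-0.41],[0,9.3,56.9,0,-0.41],[0,9.3,56.9,2,-0.41],[0,9.3,56.9,4,-0.41],[0,9.3,56.9,5,-0.41],[0,9.3,56.9,5,-0.41],[0,9.3,56.9,5,-0.41]]]'
python3 - <<'E'
from h import *
st()
for c in("top","side"): cv2.imwrite(f"pics/{c}1.png",arm.grab_frame(c))
a=cv2.imread("pics/top1.png")[150:270,270:410];b=cv2.imread("pics/side1.png")[110:230,235:375]
cv2.imwrite("pics/v1.png",cv2.resize(np.vstack([a,b]),None,fx=2.5,fy=2.5,interpolation=cv2.INTER_CUBIC))
for n in("spanner_ring","spanner_grip"):
  p={}
  for c in("top","side"):
    r=arm.place_of(c,n)
    if r:p[c]=r[0]["centre"];print(n,c,r[0])
  if len(p)==2:print(tri(p))
E
```

```text
t: 8.43
tool_pos: [0.4739, -0.2446, 0.2021]
tcp_rot: [-179.9, 0.1, 15.1]
wrist_force: [0.3, -0.6, -1.4]
grip_width: 0.0132
grasp_force: 54.7
t 8.43 q [ 23.9   6.6  -1.4 101.6   0.2  72.  -52.5] pos [ 0.4739 -0.2446  0.2021] rot [-1.799e+02  1.300e-01  1.514e+01] F [ 0.26 -0.65 -1.44] M [-0.044 -0.034  0.025] w 0.0132 g 54.7
spanner_ring top {'centre': [194.8, 343.5], 'conf': 0.73}
spanner_ring side {'centre': [149.9, 296.7], 'conf': 0.65}
[ 0.57743108 -0.21799244  0.20125694]
spanner_grip side {'centre': [147.4, 330.7], 'conf': 0.86}
```

View pics/v1.png

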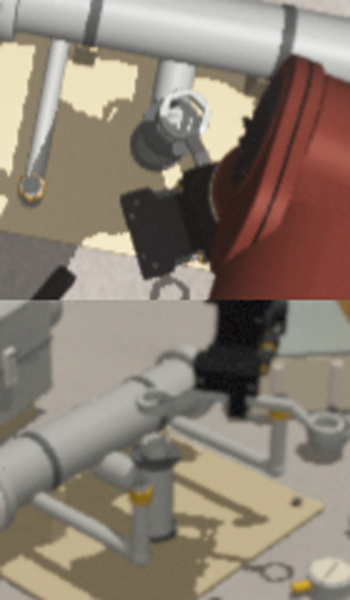

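```bash
cat > ringfit.py <<'E'
from h import *
from scipy.ndimage import gaussian_filter
def ringfit(im,z,guess,yaw):
  im=cv2.cvtColor(im,cv2.COLOR_BGR2GRAY).astype(np.float32)
  n=160;g=(np.arange(n)-n/2+.5)*.0005;X,Y=np.meshgrid(g,g)
  uv=proj("top",np.c_[(guess[0]+X).ravel(),(guess[1]+Y).ravel(),np.full(n*n,z)]).astype(np.float32).reshape(n,n,2)
  pt=cv2.remap(im,uv[...,0],uv[...,1],cv2.INTER_CUBIC)
  gx,gy=np.gradient(gaussian_filter(pt,2))[::-1];res=[]
  k=np.radians(yaw+60*np.arange(6))
  for cx in np.arange(-8,8.1,.5)*1e-3:
    for cy in np.arange(-8,8.1,.5)*1e-3:
      d=np.hypot(X-cx,Y-cy);h=np.max([(X-cx)*np.cos(a)+(Y-cy)*np.sin(a) for a in k],0)
      rad=(gx*(X-cx)+gy*(Y-cy))/(d+1e-6)
      out=np.abs(d-.025)<.0008;inn=np.abs(h-.017)<.0008
      front=(X-cx)*np.cos(np.radians(yaw))+(Y-cy)*np.sin(np.radians(yaw))>-.010
      res.append((-rad[out&front].mean()+rad[inn].mean(),-rad[out&front].mean(),rad[inn].mean(),guess[0]+cx,guess[1]+cy))
  res.sort(reverse=True);return res[:4],pt
E
python3 - <<'E'
from ringfit import *
im=cv2.imread("pics/top1.png")
r,pt=ringfit(im,.206,(.5764,-.2176),15.1)
for x in r:print(np.round(x,4))
print(atz("top",(194.8,343.5),.1993))
cv2.imwrite("pics/rf.png",cv2.resize(pt,None,fx=3,fy=3))
E
```

```text
[ 9.6659  3.8967  5.7692  0.5744 -0.2186]
[ 9.5219  4.0861  5.4357  0.5739 -0.2186]
[ 9.5196  3.634   5.8856  0.5749 -0.2186]
[ 9.4555  3.9083  5.5471  0.5744 -0.2191]
[ 0.57671034 -0.21886313  0.1993    ][ WARN:0@1.575] global loadsave.cpp:1063 imwrite_ Unsupported depth image for selected encoder is fallbacked to CV_8U.
```

View pics/rf.png

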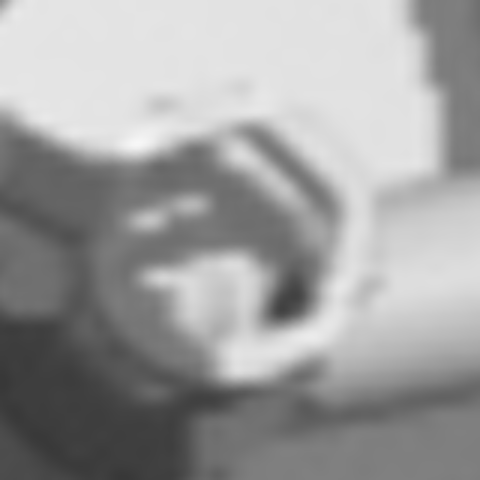

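```bash
python3 -m crank '[[[0,0.12,0.03,1.5,0],[0,0.12,0.03,3,0],[0,0.12,0.03,4,0],[0,0.12,0.03,4.3,0],[0,0.12,0.03,4.3,0],[0,0.12,0.03,4.3,0]]]'
python3 - <<'E'
from ringfit import *
S=st();cv2.imwrite("pics/top2.png",arm.grab_frame("top"))
z=S["tool_pos"][2]-.0028+.007
r,pt=ringfit(cv2.imread("pics/top2.png"),z,(.5763,-.2178),15)
for x in r:print(np.round(x,4))
cv2.imwrite("pics/rf2.png",cv2.resize(pt.astype(np.uint8),None,fx=3,fy=3))
E
```

```text
t: 9.23
tool_pos: [0.4761, -0.2453, 0.1608]
tcp_rot: [180.0, -0.0, 15.1]
wrist_force: [0.7, -1.5, -3.2]
grip_width: 0.0136
grasp_force: 54.7
t 9.23 q [ 23.9   8.4  -1.5 104.5   0.2  67.  -52.6] pos [ 0.4761 -0.2453  0.1608] rot [ 1.7998e+02 -2.0000e-02  1.5110e+01] F [ 0.71 -1.54 -3.18] M [-0.038 -0.013 -0.055] w 0.0136 g 54.7
[12.0383  5.0737  6.9646  0.5768 -0.2193]
[11.9942  4.976   7.0182  0.5768 -0.2188]
[11.939   5.1562  6.7828  0.5763 -0.2188]
[11.8852  4.9001  6.9851  0.5773 -0.2193]
```

View pics/rf2.png

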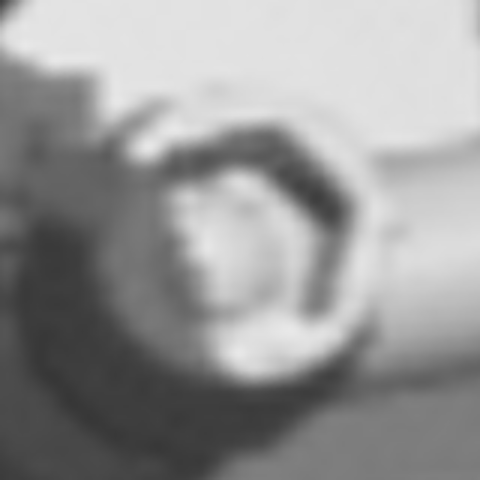

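```bash
python3 -m crank '[[[0,0,-0.12,0,0],[0,0,-0.12,0.2,0],[0,0,-0.12,0.4,0],[0,0,-0.12,0.6,0],[0,0,-0.12,0.6,0],[0,0,-0.12,0.6,0]]]'
python3 -c "
from h import *
st()"
```

```text
t: 9.78
tool_pos: [0.4754, -0.244, 0.154]
tcp_rot: [-180.0, 0.0, 15.1]
wrist_force: [0.0, -0.1, -3.8]
grip_width: 0.0134
grasp_force: 54.7
t 9.78 q [ 23.8   8.7  -1.6 105.1   0.3  66.3 -52.7] pos [ 0.4754 -0.244   0.154 ] rot [-1.7998e+02  2.0000e-02  1.5110e+01] F [ 0.03 -0.09 -3.76] M [ 0.004 -0.035 -0.015] w 0.0134 g 54.7
```

```bash
python3 -m crank '[[[0,0,0,0.15,0],[0,0,0,0.3,0],[0,0,0,0.45,0],[0,0,0,0.5,0],[0,0,0,0.5,0]]]'
python3 -c "
from h import *
st()"
```

```text
t: 10.2
tool_pos: [0.4754, -0.244, 0.149]
tcp_rot: [-180.0, 0.0, 15.1]
wrist_force: [-0.7, -0.4, -3.1]
grip_width: 0.0133
grasp_force: 54.7
t 10.2 q [ 23.8   8.9  -1.6 105.4   0.3  65.7 -52.7] pos [ 0.4754 -0.244   0.149 ] rot [-1.7998e+02  2.0000e-02  1.5110e+01] F [-0.66 -0.42 -3.06] M [ 0.041 -0.004 -0.033] w 0.0133 g 54.7
```

```bash
python3 -m crank '[[[0,0,0,0.2,0],[0,0,0,0.4,0],[0,0,0,0.6,0],[0,0,0,0.8,0],[0,0,0,0.95,0],[0,0,0,0.95,0],[0,0,0,0.95,0]]]'
python3 - <<'E'
from h import *
S=st()
# arc about the nut: printed in tool axes of now
L=.105
for deg in range(0,75,3):
    a=np.radians(deg) # clockwise; tool frame y is right of x seen from above; centre at (+L,0)
    print(deg,round(a,3),((L-L*np.cos(a))*100).round(2),(-L*np.sin(a)*100).round(2))
E
```

```text
t: 10.78
tool_pos: [0.4755, -0.244, 0.1396]
tcp_rot: [-180.0, 0.0, 15.1]
wrist_force: [0.4, -0.0, -3.6]
grip_width: 0.0133
grasp_force: 54.7
t 10.78 q [ 23.8   9.4  -1.6 106.    0.3  64.6 -52.7] pos [ 0.4755 -0.244   0.1396] rot [-1.7999e+02  1.0000e-02  1.5110e+01] F [ 0.42 -0.05 -3.6 ] M [0.008 0.035 0.027] w 0.0133 g 54.7
0 0.0 0.0 -0.0
3 0.052 0.01 -0.55
6 0.105 0.06 -1.1
9 0.157 0.13 -1.64
12 0.209 0.23 -2.18
15 0.262 0.36 -2.72
18 0.314 0.51 -3.24
21 0.367 0.7 -3.76
24 0.419 0.91 -4.27
27 0.471 1.14 -4.77
30 0.524 1.41 -5.25
33 0.576 1.69 -5.72
36 0.628 2.01 -6.17
39 0.681 2.34 -6.61
42 0.733 2.7 -7.03
45 0.785 3.08 -7.42
48 0.838 3.47 -7.8
51 0.89 3.89 -8.16
54 0.942 4.33 -8.49
57 0.995 4.78 -8.81
60 1.047 5.25 -9.09
63 1.1 5.73 -9.36
66 1.152 6.23 -9.59
69 1.204 6.74 -9.8
72 1.257 7.26 -9.99
```

```bash
python3 -m crank '[[[0,0.01,-0.55,0,0.052],[0,0.06,-1.1,0,0.105],[0,0.13,-1.64,0,0.157],[0,0.23,-2.18,0,0.209],[0,0.36,-2.72,0,0.262],[0,0.51,-3.24,0,0.314],[0,0.51,-3.24,0,0.314]]]'
python3 -c "
from h import *
st()"
```

```text
t: 11.37
tool_pos: [0.4722, -0.2109, 0.1399]
tcp_rot: [180.0, -0.0, -3.0]
wrist_force: [0.6, -1.4, -4.7]
grip_width: 0.0132
grasp_force: 54.7
t 11.37 q [ 20.7   7.4  -1.6 108.3   0.2  64.3 -74.1] pos [ 0.4722 -0.2109  0.1399] rot [ 1.7998e+02 -2.0000e-02 -2.9600e+00] F [ 0.58 -1.35 -4.75] M [-0.284 -0.065  0.01 ] w 0.0132 g 54.7
```

```bash
python3 -m crank '[[[0,0.01,-0.55,0,0.052],[0,0.06,-1.1,0,0.105],[0,0.13,-1.64,0,0.157],[0,0.23,-2.18,0,0.209],[0,0.36,-2.72,0,0.262],[0,0.51,-3.24,0,0.314]]]'
python3 -c "
from h import *
S=st();M=S['ft_torque'];F=S['wrist_force'];r=S['tool_pos']-np.array([.5763,-.2178,0]);print(M[2]+r[0]*F[1]-r[1]*F[0])"
```

```text
t: 11.87
tool_pos: [0.4792, -0.18, 0.1399]
tcp_rot: [180.0, -0.1, -20.9]
wrist_force: [2.3, -3.4, -5.6]
grip_width: 0.013
grasp_force: 54.8
t 11.87 q [ 17.5   6.8  -2.  109.    0.3  64.1 -95.6] pos [ 0.4792 -0.18    0.1399] rot [ 1.7997e+02 -7.0000e-02 -2.0930e+01] F [ 2.29 -3.37 -5.59] M [-0.675 -0.514  0.144] w 0.013 g 54.8
0.38506581462454736
```

```bash
python3 -m crank '[[[0,0.01,-0.55,0,0.052],[0,0.06,-1.1,0,0.105],[0,0.13,-1.64,0,0.157],[0,0.23,-2.18,0,0.209],[0,0.36,-2.72,0,0.262],[0,0.51,-3.24,0,0.314]]]'
python3 - <<'E'
from h import *
S=st();M=S['ft_torque'];F=S['wrist_force'];r=S['tool_pos']-np.array([.5763,-.2178,0]);print(M[2]+r[0]*F[1]-r[1]*F[0])
y=np.radians(S["tcp_rot"][2]);print("ring",S["tool_pos"][:2]+.105*np.array([np.cos(y),np.sin(y)]))
for c in("top","side"): cv2.imwrite(f"pics/{c}3.png",arm.grab_frame(c))
a=cv2.imread("pics/top3.png")[150:270,250:410];b=cv2.imread("pics/side3.png")[110:230,235:395]
cv2.imwrite("pics/v3.png",cv2.resize(np.vstack([a,b]),None,fx=2.5,fy=2.5,interpolation=cv2.INTER_CUBIC))
E
```

```text
t: 12.37
tool_pos: [0.4957, -0.152, 0.14]
tcp_rot: [180.0, -0.1, -38.9]
wrist_force: [3.6, -5.4, -6.0]
grip_width: 0.0132
grasp_force: 54.8
t 12.37 q [  14.2    7.5   -2.3  108.1    0.4   64.2 -117.2] pos [ 0.4957 -0.152   0.14  ] rot [ 1.7998e+02 -1.1000e-01 -3.8930e+01] F [ 3.62 -5.4  -5.97] M [-0.961 -0.555  0.204] w 0.0132 g 54.8
0.4020762008032778
ring [ 0.57735459 -0.21801126]
```

View pics/v3.png

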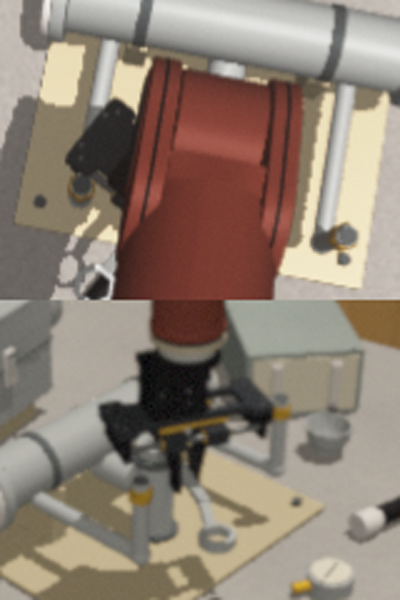

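```bash
python3 -m crank '[[[0,0.01,-0.55,0,0.052],[0,0.06,-1.1,0,0.105],[0,0.13,-1.64,0,0.157],[0,0.23,-2.18,0,0.209],[0,0.36,-2.72,0,0.262],[0,0.36,-2.72,0,0.262]]]'
python3 - <<'E'
from h import *
S=st();M=S['ft_torque'];F=S['wrist_force'];r=S['tool_pos']-np.array([.5770,-.2178,0]);print(M[2]+r[0]*F[1]-r[1]*F[0])
y=np.radians(S["tcp_rot"][2]);print("ring",S["tool_pos"][:2]+.105*np.array([np.cos(y),np.sin(y)]))
E
```

```text
t: 12.97
tool_pos: [0.5161, -0.1331, 0.1399]
tcp_rot: [-180.0, -0.1, -54.0]
wrist_force: [1.9, -4.2, -4.9]
grip_width: 0.0132
grasp_force: 54.7
t 12.97 q [  11.6    9.2   -2.2  106.3    0.5   64.5 -134.7] pos [ 0.5161 -0.1331  0.1399] rot [-1.7999e+02 -1.3000e-01 -5.3970e+01] F [ 1.93 -4.17 -4.88] M [-0.962 -0.5   -0.013] w 0.0132 g 54.7
0.07799968387342848
ring [ 0.57782867 -0.21805182]
```

```bash
python3 -m crank '[[[0,0.01,0.55,0,-0.052],[0,0.06,1.1,0,-0.105],[0,0.06,1.1,0,-0.105],[0,0.06,1.1,-1,-0.105],[0,0.06,1.1,-2.2,-0.105],[0,0.06,1.1,-3.4,-0.105],[0,0.06,1.1,-3.4,-0.105],[0,0.23,2.18,-3.4,-0.209],[0,0.51,3.24,-3.4,-0.314],[0,0.91,4.27,-3.4,-0.419],[0,1.41,5.25,-3.4,-0.524],[0,2.01,6.17,-3.4,-0.628],[0,2.7,7.03,-3.4,-0.733],[0,3.47,7.8,-3.4,-0.838],[0,4.33,8.49,-3.4,-0.942],[0,5.25,9.09,-3.4,-1.047],[0,6.23,9.59,-3.4,-1.152],[0,6.23,9.59,-3.4,-1.152],[0,6.23,9.59,-2.4,-1.152],[0,6.23,9.59,-2.1,-1.152]]]'
python3 - <<'E'
from ringfit import *
S=st();y=np.radians(S["tcp_rot"][2]);print("ring kin",S["tool_pos"][:2]+.105*np.array([np.cos(y),np.sin(y)]))
im=arm.grab_frame("top");cv2.imwrite("pics/top4.png",im)
r,pt=ringfit(im,S["tool_pos"][2]+.0042,(.5763,-.2178),np.degrees(y))
for x in r:print(np.round(x,4))
E
```

```text
t: 14.63
tool_pos: [0.4734, -0.2396, 0.1608]
tcp_rot: [-180.0, 0.1, 12.0]
wrist_force: [-9.1, -1.6, 3.7]
grip_width: 0.0133
grasp_force: 55.0
t 14.63 q [ 2.220e+01  7.900e+00 -2.000e-01  1.052e+02  1.000e-01  6.700e+01
 -5.600e+01] pos [ 0.4734 -0.2396  0.1608] rot [-1.800e+02  8.000e-02  1.201e+01] F [-9.11 -1.6   3.73] M [-0.392  1.612 -0.107] w 0.0133 g 55.0
ring kin [ 0.57609471 -0.2177384 ]
[ 7.0403  4.434   2.6064  0.5738 -0.2148]
[ 7.0105  3.9432  3.0673  0.5743 -0.2148]
[ 6.8461  3.9836  2.8626  0.5743 -0.2153]
[ 6.8446  4.3643  2.4803  0.5738 -0.2143]
```

Run:
```python
from h import *
st()
cv2.imwrite("pics/side4.png",arm.grab_frame("side"))
a=cv2.imread("pics/top4.png")[170:250,310:390];b=cv2.imread("pics/side4.png")[120:200,275:355]
cv2.imwrite("pics/v4.png",cv2.resize(np.hstack([a,b]),None,fx=5,fy=5,interpolation=cv2.INTER_CUBIC))
```

```text
t 14.68 q [ 2.220e+01  7.900e+00 -2.000e-01  1.052e+02  1.000e-01  6.700e+01
 -5.600e+01] pos [ 0.4732 -0.2395  0.1604] rot [-1.7998e+02  1.1000e-01  1.2000e+01] F [-5.11 -1.55  2.49] M [-0.276  0.569 -0.167] w 0.0135 g 55.0
```

View pics/v4.png

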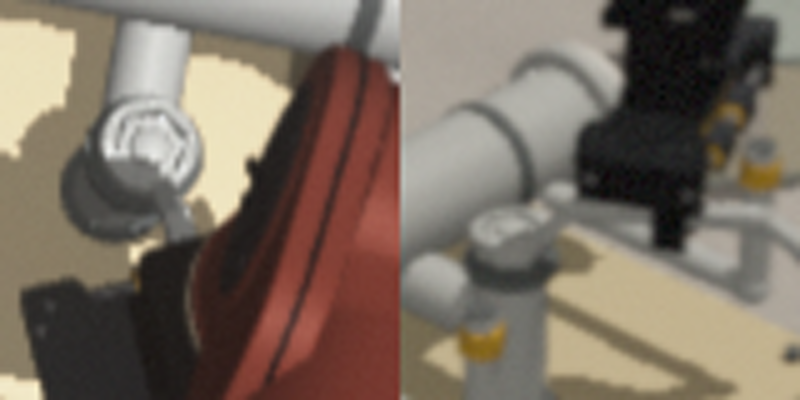

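Run:
```python
from h import *
for n in("spanner_ring","spanner_grip","nut_mid"):
  p={}
  for c in("top","side"):
    r=arm.place_of(c,n)
    if r:p[c]=r[0]["centre"];print(n,c,r[0])
  if len(p)==2:print(tri(p))
P=np.array([[.5761,-.2177,z] for z in(.135,.142,.158,.165)])
print("side",proj("side",P).round(1).tolist(),"top",proj("top",P).round(1).tolist())
y=np.radians(12);d=np.array([np.cos(y),np.sin(y),0]);T=np.array([.4732,-.2395,.1604+.0187])
# outline of ring top/bottom and small-end in side image
print("small ring side",proj("side",[T-.105*d-[0,0,.0215]]).round(1),"grip",proj("side",[T]).round(1))
r=arm.silhouettes("side","spanner_grip")[0];m=r["pixels"].astype(np.uint8);print(r["conf"],r["extent"])
im=cv2.imread("pics/side4.png");k=4
crop=cv2.resize(im[110:210,270:450],None,fx=k,fy=k,interpolation=cv2.INTER_CUBIC)
mc=cv2.resize(m[110:210,270:450],None,fx=k,fy=k,interpolation=cv2.INTER_NEAREST)
cn,_=cv2.findContours(mc,cv2.RETR_LIST,cv2.CHAIN_APPROX_NONE);cv2.drawContours(crop,cn,-1,(0,0,255),1)
th=np.linspace(0,2*np.pi,60)
def ringpts(rad,ctr):
    return np.array([ctr+np.array([rad*np.cos(t),rad*np.sin(t),0]) for t in th])
C=T+.105*d-[0,0,.0215];E=T-.1*d-[0,0,.0215]
for ctr,rad in((C+[0,0,.007],.025),(C-[0,0,.007],.025),(E+[0,0,.007],.022)):
    q=((proj("side",ringpts(rad,ctr))-[270,110])*k).astype(int);cv2.polylines(crop,[q],True,(0,255,0),1)
cv2.imwrite("pics/v5.png",crop)
```

```text
spanner_ring top {'centre': [195.2, 340.9], 'conf': 0.73}
spanner_ring side {'centre': [160.6, 329.2], 'conf': 0.74}
[ 0.53127881 -0.234295    0.17965887]
spanner_grip side {'centre': [160.6, 326.8], 'conf': 0.76}
nut_mid top {'centre': [201.2, 333.7], 'conf': 0.42}
nut_mid side {'centre': [171.1, 295.6], 'conf': 0.48}
[ 0.57328641 -0.20376269  0.13396274]
side [[297.3, 168.6], [297.3, 166.7], [297.3, 162.3], [297.4, 160.3]] top [[339.0, 199.8], [339.4, 199.3], [340.4, 198.2], [340.8, 197.7]]
small ring side [[363.7 174.2]] grip [[330.3 162.1]]
0.84 [289.5, 157.2, 371.4, 177.2]
```

View pics/v5.png

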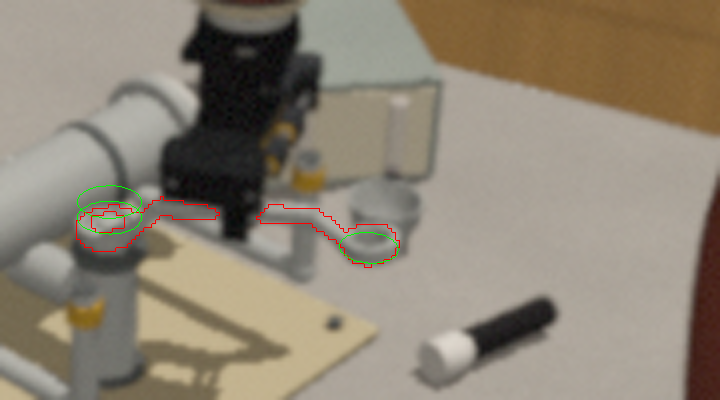

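```bash
python3 -m crank '[[[0,0,0,0.2,0],[0,0,0,0.4,0],[0,0,0,0.6,0],[0,0,0,0.8,0],[0,0,0,1,0],[0,0,0,1.2,0],[0,0,0,1.4,0],[0,0,0,1.6,0],[0,0,0,1.6,0]]]' 60
python3 -c "
from h import *
st()"
```

```text
t: 15.83
tool_pos: [0.4702, -0.2403, 0.1443]
tcp_rot: [-179.9, 0.4, 11.9]
wrist_force: [-17.3, -2.9, 6.9]
grip_width: 0.0134
grasp_force: 60.0
t 15.83 q [ 22.3   8.6  -0.2 106.3   0.2  65.4 -56. ] pos [ 0.4702 -0.2403  0.1443] rot [-179.92    0.4    11.91] F [-17.26  -2.9    6.85] M [-0.466  3.407 -0.013] w 0.0134 g 60.0
```

```bash
python3 -m crank '[[[0,-0.2,0,0,0],[0,-0.4,0,0,0],[0,-0.5,0,0,0],[0,-0.5,0,0,0]]]' 60
python3 - <<'E'
from h import *
st()
cv2.imwrite("pics/side5.png",arm.grab_frame("side"));cv2.imwrite("pics/top5.png",arm.grab_frame("top"))
r=arm.silhouettes("side","spanner_grip")[0];print(r["conf"],r["extent"])
T=arm.get_state();p=T["tool_pos"]+[0,0,.0187]
from scipy.optimize import minimize
m=r["pixels"]
# fit pitch + slide of ring/shank against silhouette: project model points of both rings
y=np.radians(T["tcp_rot"][2]);d=np.array([np.cos(y),np.sin(y),0]);l=np.array([-d[1],d[0],0]);th=np.linspace(0,2*np.pi,40)
def model(s,pi,dz):
    out=[]
    for xc,rad in((.105,.025),(-.1045,.0215)):
        for rr in(rad,):
            for z in(-.0145,-.0285):
                for t in th: out.append((xc+rr*np.cos(t),rr*np.sin(t),z))
    for x in np.linspace(-.065,.065,20):
        for yy in(-.007,.007):
            for z in(-.0065,.0065): out.append((x,yy,z))
    q=np.array(out);x=q[:,0]+s
    X=x*np.cos(pi)+q[:,2]*np.sin(pi);Z=-x*np.sin(pi)+q[:,2]*np.cos(pi)+dz
    return p+np.outer(X,d)+np.outer(q[:,1],l)+np.outer(Z,[0,0,1])
def mask(v):
    uv=(proj("side",model(*v))*8).astype(np.int32)[:,None]
    M=np.zeros((420*1,560*1),np.uint8)
    for sl in(slice(0,80),slice(80,160),slice(160,240)):
        h=cv2.convexHull(uv[sl]);cv2.fillConvexPoly(M,h,1,shift=3)
    # cranks
    a=uv[:80];s=uv[160:]
    return M.astype(bool)
best=[]
ring=lambda v:mask(v)
rows,cols=np.nonzero(m)
xl,xr=cols.min(),cols.max()
for s in np.arange(-.012,.0121,.002):
  for pi in np.radians(np.arange(-4,18,1.)):
    for dz in(-.004,-.002,0,.002,.004):
      M=mask((s,pi,dz))
      A=np.zeros_like(M);A[:,:xl+16]=1;A[:,xr-15:]=1
      best.append((((M^m)&A).sum(),s,np.degrees(pi),dz))
best.sort()
for b in best[:6]:print(np.round(b,4))
E
```

```text
t: 16.17
tool_pos: [0.4701, -0.2398, 0.1451]
tcp_rot: [180.0, -0.1, 12.1]
wrist_force: [2.6, -1.5, -4.5]
grip_width: 0.0137
grasp_force: 60.0
t 16.17 q [ 22.4   8.2  -0.2 106.7   0.   65.  -55.7] pos [ 0.4701 -0.2398  0.1451] rot [ 1.7997e+02 -8.0000e-02  1.2120e+01] F [ 2.58 -1.5  -4.45] M [-0.249 -0.433 -0.226] w 0.0137 g 60.0
0.6 [288.0, 161.0, 369.0, 185.5]
[ 9.4e+01  6.0e-03 -1.0e+00 -2.0e-03]
[ 9.7e+01  8.0e-03 -1.0e+00 -2.0e-03]
[ 9.8e+01  6.0e-03  0.0e+00 -4.0e-03]
[ 9.9e+01  6.0e-03  0.0e+00 -2.0e-03]
[ 1.02e+02  6.00e-03  1.00e+00 -4.00e-03]
[ 1.03e+02  8.00e-03  0.00e+00 -4.00e-03]
```

```bash
python3 -m crank '[[[0,0.05,0,0.1,0],[0,0.05,0,0.2,0],[0,0.05,0,0.25,0],[0,0.07,-0.57,0.25,0.052],[0,0.11,-1.14,0.25,0.105],[0,0.18,-1.71,0.25,0.157],[0,0.33,-2.45,0.25,0.227],[0,0.33,-2.45,0.25,0.227]]]' 60
cat >> h.py <<'E'
N=np.array([.577,-.218])
def tq():
    S=st();M=S['ft_torque'];F=S['wrist_force'];r=S['tool_pos'][:2]-N;y=np.radians(S["tcp_rot"][2]);d=np.array([np.cos(y),np.sin(y)])
    print("torque",(M[2]+r[0]*F[1]-r[1]*F[0]).round(3),"radial F along tool x",(F[:2]@d).round(2),"F tool y",(F[:2]@[d[1],-d[0]]).round(2),"dist",(-r@d).round(4),"lat",(-r@[d[1],-d[0]]).round(4));return S
E
python3 -c "
from h import *
tq()"
```

```text
t: 16.98
tool_pos: [0.4678, -0.2142, 0.1423]
tcp_rot: [180.0, -0.0, -1.0]
wrist_force: [1.8, -4.8, -3.5]
grip_width: 0.0134
grasp_force: 60.2
t 16.98 q [ 20.1   7.   -0.4 108.5   0.   64.5 -71.4] pos [ 0.4678 -0.2142  0.1423] rot [ 1.8e+02 -3.0e-02 -9.9e-01] F [ 1.8  -4.82 -3.55] M [-0.937 -0.433 -0.38 ] w 0.0134 g 60.2
torque 0.139 radial F along tool x 1.88 F tool y 4.79 dist 0.1092 lat 0.0019
```

```bash
python3 -m crank '[[[0,0.02,-0.2,0,0.035],[0,0.04,-0.57,0,0.07],[0,0.04,-0.57,0,0.07]]]' 60
python3 -c "
from h import *
tq()"
```

```text
t: 17.23
tool_pos: [0.4682, -0.2093, 0.1423]
tcp_rot: [180.0, -0.0, -4.8]
wrist_force: [2.8, -1.5, -2.9]
grip_width: 0.0134
grasp_force: 60.0
t 17.23 q [ 1.950e+01  6.800e+00 -4.000e-01  1.087e+02  1.000e-01  6.450e+01
 -7.570e+01] pos [ 0.4682 -0.2093  0.1423] rot [ 1.80e+02 -2.00e-02 -4.79e+00] F [ 2.75 -1.49 -2.91] M [-0.353 -0.643  0.04 ] w 0.0134 g 60.0
torque 0.178 radial F along tool x 2.87 F tool y 1.25 dist 0.1092 lat -0.0004
```

```bash
cat > chk.py <<'E'
import sys
from h import *
S=arm.get_state();M=S['ft_torque'];F=S['wrist_force'];r=S['tool_pos'][:2]-N;y=np.radians(S["tcp_rot"][2]);d=np.array([np.cos(y),np.sin(y)]);l=np.array([d[1],-d[0]])
q=M[2]+r[0]*F[1]-r[1]*F[0]
print("yaw %.1f tq %.2f Fx %.1f Fy %.1f Fz %.1f dist %.4f lat %.4f z %.4f"%(S["tcp_rot"][2],q,F[:2]@d,F[:2]@l,F[2],-r@d,-r@l,S["tool_pos"][2]))
sys.exit(q>float(sys.argv[1]) or abs(F[:2]@d)>8)
E
m(){ :; }
python3 -m crank '[[[0,0.02,-0.29,0,0.026],[0,0.04,-0.57,0,0.052]]]' >/dev/null && python3 chk.py 0.65 &&
python3 -m crank '[[[0,0.02,-0.29,0,0.026],[0,0.03,-0.57,0,0.052]]]' >/dev/null && python3 chk.py 0.65 &&
python3 -m crank '[[[0,0.01,-0.29,0,0.026],[0,0.02,-0.57,0,0.052]]]' >/dev/null && python3 chk.py 0.65 &&
python3 -m crank '[[[0,0.01,-0.29,0,0.026],[0,0.02,-0.57,0,0.052]]]' >/dev/null && python3 chk.py 0.65
```

```text
yaw -7.7 tq 0.36 Fx 1.8 Fy 1.8 Fz -3.2 dist 0.1092 lat -0.0011 z 0.1422False
```

```bash
sed -i 's/^sys.exit(\(.*\))$/sys.exit(int(\1))/' chk.py
python3 -m crank '[[[0,0.01,-0.29,0,0.026],[0,0.02,-0.59,0,0.052]]]' >/dev/null && python3 chk.py 0.65 &&
python3 -m crank '[[[0,0.01,-0.29,0,0.026],[0,0.02,-0.59,0,0.052]]]' >/dev/null && python3 chk.py 0.65 &&
python3 -m crank '[[[0,0.01,-0.29,0,0.026],[0,0.02,-0.58,0,0.052]]]' >/dev/null && python3 chk.py 0.65 &&
python3 -m crank '[[[0,0.01,-0.29,0,0.026],[0,0.02,-0.57,0,0.052]]]' >/dev/null && python3 chk.py 0.65 &&
python3 -m crank '[[[0,0.01,-0.29,0,0.026],[0,0.02,-0.57,0,0.052]]]' >/dev/null && python3 chk.py 0.65
```

```text
yaw -10.7 tq 0.30 Fx 1.2 Fy 1.2 Fz -2.6 dist 0.1092 lat -0.0009 z 0.1422
yaw -13.7 tq 0.47 Fx 1.6 Fy 3.1 Fz -2.7 dist 0.1091 lat -0.0009 z 0.1422
yaw -16.7 tq 0.37 Fx 1.8 Fy 2.0 Fz -2.9 dist 0.1091 lat -0.0008 z 0.1422
yaw -19.7 tq 0.14 Fx 0.8 Fy 0.4 Fz -1.7 dist 0.1091 lat -0.0009 z 0.1421
yaw -22.7 tq 0.32 Fx 0.9 Fy 1.7 Fz -3.2 dist 0.1091 lat -0.0009 z 0.1421
```

```bash
python3 -m crank '[[[0,0.01,-0.29,0,0.026],[0,0.02,-0.57,0,0.052]]]' >/dev/null && python3 chk.py 0.65 &&
python3 -m crank '[[[0,0.01,-0.29,0,0.026],[0,0.02,-0.57,0,0.052]]]' >/dev/null && python3 chk.py 0.65 &&
python3 -m crank '[[[0,0.01,-0.29,0,0.026],[0,0.02,-0.57,0,0.052]]]' >/dev/null && python3 chk.py 0.65 &&
python3 -m crank '[[[0,0.01,-0.29,0,0.026],[0,0.02,-0.57,0,0.052]]]' >/dev/null && python3 chk.py 0.65 &&
python3 -m crank '[[[0,0.01,-0.29,0,0.026],[0,0.02,-0.57,0,0.052]]]' >/dev/null && python3 chk.py 0.65 &&
python3 -m crank '[[[0,0.01,-0.29,0,0.026],[0,0.02,-0.57,0,0.052]]]' >/dev/null && python3 chk.py 0.65 &&
python3 -m crank '[[[0,0.01,-0.29,0,0.026],[0,0.02,-0.57,0,0.052]]]' >/dev/null && python3 chk.py 0.65 &&
python3 -m crank '[[[0,0.01,-0.29,0,0.026],[0,0.02,-0.57,0,0.052]]]' >/dev/null && python3 chk.py 0.65 &&
python3 -m crank '[[[0,0.01,-0.29,0,0.026],[0,0.02,-0.57,0,0.052]]]' >/dev/null && python3 chk.py 0.65 &&
python3 -m crank '[[[0,0.01,-0.29,0,0.026],[0,0.02,-0.57,0,0.052]]]' >/dev/null && python3 chk.py 0.65
```

```text
yaw -25.7 tq 0.33 Fx 0.6 Fy 2.3 Fz -1.6 dist 0.1090 lat -0.0009 z 0.1421
yaw -28.6 tq 0.43 Fx -0.7 Fy 2.9 Fz -1.8 dist 0.1090 lat -0.0009 z 0.1420
yaw -31.6 tq 0.39 Fx 0.3 Fy 3.2 Fz -1.6 dist 0.1090 lat -0.0009 z 0.1420
yaw -34.6 tq 0.29 Fx -0.4 Fy 2.4 Fz -2.6 dist 0.1089 lat -0.0009 z 0.1420
yaw -37.6 tq 0.33 Fx -0.5 Fy 2.9 Fz -0.8 dist 0.1089 lat -0.0009 z 0.1419
yaw -40.6 tq 0.35 Fx -1.1 Fy 2.7 Fz -1.7 dist 0.1089 lat -0.0009 z 0.1419
yaw -43.5 tq 0.43 Fx -0.7 Fy 3.7 Fz -1.0 dist 0.1088 lat -0.0009 z 0.1419
yaw -46.5 tq 0.35 Fx -1.0 Fy 3.1 Fz -1.1 dist 0.1088 lat -0.0008 z 0.1419
yaw -49.5 tq 0.33 Fx -1.2 Fy 3.4 Fz -0.6 dist 0.1087 lat -0.0008 z 0.1419
yaw -52.5 tq 0.46 Fx -0.8 Fy 3.7 Fz -1.5 dist 0.1087 lat -0.0008 z 0.1418
```

```bash
python3 -m crank '[[[0,0.01,0.57,0,-0.052],[0,0.06,1.14,0,-0.105],[0,0.07,1.25,0,-0.115],[0,0.07,1.25,0,-0.115],[0,0.07,1.25,0,-0.115]]]' >/dev/null ; python3 chk.py 9
python3 -m crank '[[[0,0,0,-0.1,0],[0,0,0,-0.2,0],[0,0,0,-0.3,0],[0,0,0,-0.3,0]]]' >/dev/null ; python3 chk.py 9
```

```text
yaw -46.0 tq 0.13 Fx -0.9 Fy 1.5 Fz -3.3 dist 0.1085 lat 0.0002 z 0.1421
yaw -46.0 tq -0.04 Fx 0.1 Fy 0.6 Fz -4.2 dist 0.1084 lat 0.0005 z 0.1454
```

```bash
python3 -m crank '[[[0,0,0,-0.2,0],[0,0,0,-0.4,0],[0,0,0,-0.5,0],[0,0,0,-0.5,0]]]' >/dev/null ; python3 chk.py 9 
python3 -m crank '[[[0,0,0,-0.2,0],[0,0,0,-0.4,0],[0,0,0,-0.5,0],[0,0,0,-0.5,0]]]' >/dev/null ; python3 chk.py 9
```

```text
yaw -46.0 tq -0.09 Fx -0.6 Fy 0.4 Fz -3.3 dist 0.1084 lat 0.0005 z 0.1505
yaw -46.0 tq 0.02 Fx -0.4 Fy 0.1 Fz -3.5 dist 0.1081 lat 0.0007 z 0.1557
```

```bash
python3 -m crank '[[[0,0,0,-0.8,0],[0,0,0,-1.6,0],[0,0,0,-2.1,0],[0,0,0,-2.1,0],[0,0.06,1.13,-2.1,-0.105],[0,0.24,2.25,-2.1,-0.209],[0,0.53,3.34,-2.1,-0.314],[0,0.93,4.39,-2.1,-0.419],[0,1.45,5.4,-2.1,-0.524],[0,2.06,6.35,-2.1,-0.628],[0,2.77,7.23,-2.1,-0.733],[0,3.57,8.03,-2.1,-0.838],[0,4.45,8.74,-2.1,-0.942],[0,5.17,9.33,-2.1,-1.03],[0,5.17,9.33,-2.1,-1.03],[0,5.17,9.33,-2.1,-1.03]]]' ; python3 chk.py 9
python3 - <<'E'
from ringfit import *
S=st();im=arm.grab_frame("top");cv2.imwrite("pics/top6.png",im)
# ring sits ~2.5 mm lower in the hand than at first
r,pt=ringfit(im,S["tool_pos"][2]+.0017,(.5763,-.2178),13)
for x in r:print(np.round(x,4))
E
```

```text
t: 22.65
tool_pos: [0.4707, -0.242, 0.1762]
tcp_rot: [-180.0, 0.0, 12.8]
wrist_force: [0.4, 0.4, -3.5]
grip_width: 0.0134
grasp_force: 60.0
yaw 12.8 tq -0.03 Fx 0.5 Fy -0.3 Fz -3.5 dist 0.1089 lat 0.0002 z 0.1762
t 22.65 q [ 2.150e+01  7.000e+00  1.000e+00  1.043e+02 -1.000e-01  6.870e+01
 -5.470e+01] pos [ 0.4707 -0.242   0.1762] rot [-1.7999e+02  1.0000e-02  1.2830e+01] F [ 0.43  0.42 -3.49] M [ 0.059 -0.043  0.002] w 0.0134 g 60.0
[11.8805  4.9918  6.8887  0.5758 -0.2178]
[11.8715  4.8836  6.9879  0.5763 -0.2178]
[11.7853  4.8083  6.977   0.5758 -0.2173]
[11.706   4.6487  7.0573  0.5763 -0.2173]
```

```bash
python3 -m crank '[[[0,0,0,0.6,0],[0,0,0,1.2,0],[0,0,0,1.6,0],[0,0,0,1.8,0],[0,0,0,1.8,0]]]' >/dev/null; python3 chk.py 9 
python3 -m crank '[[[0,0,0,0.2,0],[0,0,0,0.4,0],[0,0,0,0.6,0],[0,0,0,0.6,0]]]' >/dev/null; python3 chk.py 9
```

```text
yaw 13.0 tq 0.06 Fx -0.5 Fy 0.0 Fz -4.1 dist 0.1091 lat 0.0012 z 0.1574
yaw 13.0 tq 0.09 Fx -0.2 Fy 0.4 Fz -4.1 dist 0.1090 lat 0.0008 z 0.1518
```

```bash
python3 -m crank '[[[0,0,0,0.2,0],[0,0,0,0.4,0],[0,0,0,0.6,0],[0,0,0,0.8,0],[0,0,0,0.9,0],[0,0,0,0.9,0]]]' >/dev/null; python3 chk.py 9
```

```text
yaw 13.1 tq -0.03 Fx -0.4 Fy -0.4 Fz -3.3 dist 0.1089 lat 0.0008 z 0.1429
```

```bash
python3 -m crank '[[[0,0.01,-0.57,0,0.052],[0,0.06,-1.14,0,0.105],[0,0.13,-1.71,0,0.157]]]' >/dev/null; python3 chk.py 0.6 &&
python3 -m crank '[[[0,0,-0.19,0,0.017],[0,0.01,-0.38,0,0.035]]]' >/dev/null && python3 chk.py 0.6 &&
python3 -m crank '[[[0,0,-0.19,0,0.017],[0,0.01,-0.38,0,0.035]]]' >/dev/null && python3 chk.py 0.6 &&
python3 -m crank '[[[0,0,-0.19,0,0.017],[0,0.01,-0.38,0,0.035]]]' >/dev/null && python3 chk.py 0.6 &&
python3 -m crank '[[[0,0,-0.19,0,0.017],[0,0.01,-0.38,0,0.035]]]' >/dev/null && python3 chk.py 0.6 &&
python3 -m crank '[[[0,0,-0.19,0,0.017],[0,0.01,-0.38,0,0.035]]]' >/dev/null && python3 chk.py 0.6 &&
python3 -m crank '[[[0,0,-0.19,0,0.017],[0,0.01,-0.38,0,0.035]]]' >/dev/null && python3 chk.py 0.6 &&
python3 -m crank '[[[0,0,-0.19,0,0.017],[0,0.01,-0.38,0,0.035]]]' >/dev/null && python3 chk.py 0.6 &&
python3 -m crank '[[[0,0,-0.19,0,0.017],[0,0.01,-0.38,0,0.035]]]' >/dev/null && python3 chk.py 0.6 &&
python3 -m crank '[[[0,0,-0.19,0,0.017],[0,0.01,-0.38,0,0.035]]]' >/dev/null && python3 chk.py 0.6
```

```text
yaw 3.9 tq 0.39 Fx 0.7 Fy 3.4 Fz -4.3 dist 0.1090 lat -0.0001 z 0.1434
yaw 2.0 tq 0.41 Fx 1.1 Fy 3.7 Fz -4.0 dist 0.1090 lat 0.0001 z 0.1434
yaw -0.0 tq 0.45 Fx 0.5 Fy 4.0 Fz -4.1 dist 0.1090 lat 0.0002 z 0.1433
yaw -2.1 tq 0.35 Fx 0.4 Fy 4.2 Fz -3.3 dist 0.1090 lat 0.0004 z 0.1433
yaw -4.1 tq 0.34 Fx 0.4 Fy 4.9 Fz -3.3 dist 0.1090 lat 0.0005 z 0.1432
yaw -6.1 tq 0.28 Fx 0.5 Fy 3.8 Fz -3.1 dist 0.1090 lat 0.0005 z 0.1432
yaw -8.1 tq 0.27 Fx 1.4 Fy 4.3 Fz -3.5 dist 0.1090 lat 0.0006 z 0.1432
yaw -10.1 tq 0.45 Fx 0.7 Fy 5.4 Fz -4.2 dist 0.1090 lat 0.0006 z 0.1432
yaw -12.1 tq 0.46 Fx -0.1 Fy 5.2 Fz -3.6 dist 0.1090 lat 0.0006 z 0.1432
yaw -14.1 tq 0.37 Fx -0.0 Fy 4.7 Fz -3.2 dist 0.1090 lat 0.0006 z 0.1432
```

```bash
python3 -m crank '[[[0,0,-0.19,0,0.017],[0,0.01,-0.37,0,0.035]]]' >/dev/null ; python3 chk.py 0.6 &&
python3 -m crank '[[[0,0,-0.19,0,0.017],[0,0.01,-0.37,0,0.035]]]' >/dev/null && python3 chk.py 0.6 &&
python3 -m crank '[[[0,0,-0.19,0,0.017],[0,0.01,-0.37,0,0.035]]]' >/dev/null && python3 chk.py 0.6 &&
python3 -m crank '[[[0,0,-0.19,0,0.017],[0,0.01,-0.37,0,0.035]]]' >/dev/null && python3 chk.py 0.6 &&
python3 -m crank '[[[0,0,-0.19,0,0.017],[0,0.01,-0.38,0,0.035]]]' >/dev/null && python3 chk.py 0.6 &&
python3 -m crank '[[[0,0,-0.19,0,0.017],[0,0.01,-0.38,0,0.035]]]' >/dev/null && python3 chk.py 0.6 &&
python3 -m crank '[[[0,0,-0.19,0,0.017],[0,0.01,-0.38,0,0.035]]]' >/dev/null && python3 chk.py 0.6 &&
python3 -m crank '[[[0,0,-0.19,0,0.017],[0,0.01,-0.38,0,0.035]]]' >/dev/null && python3 chk.py 0.6 &&
python3 -m crank '[[[0,0,-0.19,0,0.017],[0,0.01,-0.38,0,0.035]]]' >/dev/null && python3 chk.py 0.6 &&
python3 -m crank '[[[0,0,-0.19,0,0.017],[0,0.01,-0.38,0,0.035]]]' >/dev/null && python3 chk.py 0.6
```

```text
yaw -16.1 tq 0.31 Fx 0.3 Fy 4.4 Fz -3.4 dist 0.1090 lat 0.0005 z 0.1432
yaw -18.1 tq 0.42 Fx 1.7 Fy 5.5 Fz -4.2 dist 0.1090 lat 0.0004 z 0.1432
yaw -20.1 tq 0.47 Fx 1.1 Fy 6.0 Fz -4.1 dist 0.1089 lat 0.0003 z 0.1432
yaw -22.1 tq 1.11 Fx 1.9 Fy 9.3 Fz -3.1 dist 0.1090 lat -0.0008 z 0.1431
```

```bash
python3 -m crank '[[[0,0,0.05,0,-0.005]]]' >/dev/null ; python3 chk.py 0.6; python3 -m crank '[[[0,0,0.02,0,-0.002]]]'  >/dev/null ; python3 chk.py 0.6
```

```text
yaw -21.8 tq 0.80 Fx 1.1 Fy 6.8 Fz -4.1 dist 0.1089 lat -0.0003 z 0.1432
yaw -21.7 tq 0.68 Fx 1.6 Fy 5.9 Fz -4.0 dist 0.1090 lat -0.0002 z 0.1431
```

```bash
python3 -m crank '[[[0,0.01,0.57,0,-0.052],[0,0.07,1.2,0,-0.11],[0,0.07,1.2,0,-0.11],[0,0.07,1.2,0,-0.11],[0,0.07,1.2,0,-0.11]]]' >/dev/null ; python3 chk.py 9
python3 -m crank '[[[0,0,0,-0.1,0],[0,0,0,-0.2,0],[0,0,0,-0.3,0],[0,0,0,-0.3,0]]]' >/dev/null ; python3 chk.py 9
```

```text
yaw -15.4 tq -0.01 Fx -0.3 Fy 1.6 Fz -2.7 dist 0.1089 lat 0.0010 z 0.1432
yaw -15.3 tq -0.03 Fx 0.8 Fy 0.9 Fz -4.3 dist 0.1088 lat 0.0006 z 0.1464
```

```bash
python3 -m crank '[[[0,0,0,-0.2,0],[0,0,0,-0.4,0],[0,0,0,-0.6,0],[0,0,0,-0.6,0]]]' >/dev/null ; python3 chk.py 9
python3 -m crank '[[[0,0,0,-0.3,0],[0,0,0,-0.6,0],[0,0,0,-0.9,0],[0,0,0,-0.9,0]]]' >/dev/null ; python3 chk.py 9
python3 -m crank '[[[0,0,0,-2,0],[0,0,0,-5,0],[0,0,0,-8.5,0],[0,0,0,-10,0],[0,0,0,-10,0],[0,0,0,-10,0]]]' >/dev/null ; python3 chk.py 9
python3 - <<'E'
from h import *
S=st();t=S["tool_pos"];Rt=R.from_euler("xyz",S["tcp_rot"],degrees=True)
for c in("top",):
    cv2.imwrite("pics/top7.png",arm.grab_frame(c))
    for n in("mat","plug_c","seal_ring_c","paste_jar_c"):
        r=arm.place_of(c,n);print(n,r and (atz(c,r[0]["centre"],0).round(3),r[0]["conf"]))
print((Rt.inv().apply(np.array([.462,.331,t[2]])-t)*100).round(1))
E
```

```text
yaw -15.3 tq 0.05 Fx -0.4 Fy 0.8 Fz -3.1 dist 0.1086 lat 0.0004 z 0.1528
yaw -15.3 tq 0.04 Fx -0.6 Fy 0.4 Fz -3.4 dist 0.1082 lat 0.0004 z 0.1622
yaw -15.3 tq 0.01 Fx 0.3 Fy 0.6 Fz -4.3 dist 0.1084 lat 0.0003 z 0.2614
t 28.45 q [ 16.3   1.6   0.5 100.   -0.   78.4 -88.5] pos [ 0.4725 -0.1891  0.2614] rot [-1.800e+02 -8.000e-02 -1.531e+01] F [ 0.15 -0.65 -4.34] M [ 0.024  0.043 -0.049] w 0.0134 g 60.0
mat (array([0.466, 0.327, 0.   ]), 0.75)
plug_c (array([0.339, 0.241, 0.   ]), 0.61)
seal_ring_c (array([0.577, 0.419, 0.   ]), 0.51)
paste_jar_c (array([0.726, 0.29 , 0.   ]), 0.92)
[-14.7 -49.9  -0. ]
```

```bash
python3 -m crank '[[[0,-1.2,-4,0,0],[0,-2.4,-8,0,0],[0,-3.5,-12,0,-0.05],[0,-4.7,-16,0,-0.1],[0,-5.9,-20,0,-0.15],[0,-7.1,-24,0,-0.2],[0,-8.2,-28,0,-0.267],[0,-9.4,-32,0,-0.267],[0,-10.6,-36,2,-0.267],[0,-11.8,-40,5,-0.267],[0,-13,-44,8,-0.267],[0,-14.1,-48,10,-0.267],[0,-14.7,-49.9,13,-0.267],[0,-14.7,-49.9,16,-0.267],[0,-14.7,-49.9,19,-0.267],[0,-14.7,-49.9,21,-0.267],[0,-14.7,-49.9,22,-0.267],[0,-14.7,-49.9,22,-0.267],[0,-14.7,-49.9,22,-0.267]]]'; python3 -c "
from h import *
st()"
```

```text
t: 30.28
tool_pos: [0.4624, 0.331, 0.0416]
tcp_rot: [-180.0, 0.0, -0.0]
wrist_force: [0.0, 0.7, -2.7]
grip_width: 0.0131
grasp_force: 60.0
t 30.28 q [ -17.8   21.5  -26.5  105.4   11.4   55.7 -139.1] pos [0.4624 0.331  0.0416] rot [-1.8e+02  1.0e-02 -4.0e-02] F [ 0.04  0.67 -2.7 ] M [0.062 0.013 0.015] w 0.0131 g 60.0
```

```bash
python3 -m crank '[[[0,0,0,0.8,0],[0,0,0,1.5,0],[0,0,0,2,0],[0,0,0,2.2,0],[0,0,0,2.2,0]]]'; python3 -m crank '[[[0,0,0,0.1,0],[0,0,0,0.2,0],[0,0,0,0.2,0]]]'
```

```text
t: 30.7
tool_pos: [0.4619, 0.3308, 0.0189]
tcp_rot: [180.0, 0.0, -0.0]
wrist_force: [-0.4, -0.4, -3.8]
grip_width: 0.0133
grasp_force: 60.0
t: 30.95
tool_pos: [0.4622, 0.3311, 0.0173]
tcp_rot: [-180.0, -0.0, -0.0]
wrist_force: [0.6, 0.5, -4.1]
grip_width: 0.0131
grasp_force: 60.0
```

```bash
python3 -m crank '[[[0,0,0,0.1,0],[0,0,0,0.15,0],[0,0,0,0.15,0]]]'; python3 -m crank '[[[0.2,0,0,0,0],[0.4,0,0,0,0],[0.6,0,0,0,0],[0.8,0,0,0,0],[0.8,0,0,0,0],[0.8,0,0,0,0],[0.8,0,0,0,0],[0.8,0,0,0,0],[0.8,0,0,0,0],[0.8,0,0,0,0]]]'
```

```text
t: 31.2
tool_pos: [0.4621, 0.3311, 0.0157]
tcp_rot: [180.0, 0.0, -0.0]
wrist_force: [0.2, -0.3, -4.2]
grip_width: 0.0133
grasp_force: 60.0
t: 32.03
tool_pos: [0.4622, 0.3311, 0.0158]
tcp_rot: [-180.0, -0.0, -0.0]
wrist_force: [0.6, -0.7, 0.7]
grip_width: 0.0667
grasp_force: 0.0
```

```bash
python3 -m crank '[[[0.8,0,0,-3,0],[0.8,0,0,-7,0],[0.8,0,0,-11,0],[0.8,0,0,-15,0],[0.8,0,0,-19,0],[0.8,0,15,-20,0],[0.8,0,15,-20,0],[0.8,0,15,-20,0],[0.8,0,15,-20,0],[0.8,0,15,-20,0],[0.8,0,15,-20,0]]]'
python3 - <<'E'
from h import *
st();a=arm.grab_frame("top");b=arm.grab_frame("side")
cv2.imwrite("pics/v8.png",np.hstack([cv2.resize(a[170:330,70:250],None,fx=2,fy=2),cv2.resize(b[260:400,130:320],(434,320))]))
p={}
for n in("spanner_ring","spanner_grip","seal_ring_c","plug_c"):
  p={c:r[0]["centre"] for c in("top","side") if (r:=arm.place_of(c,n))}
  print(n,{c:atz(c,v,.02).round(3) for c,v in p.items()},tri(p).round(3) if len(p)==2 else"")
E
```

```text
t: 32.95
tool_pos: [0.4625, 0.1795, 0.2161]
tcp_rot: [180.0, -0.1, -0.2]
wrist_force: [0.3, 0.5, 0.5]
grip_width: 0.0699
grasp_force: 0.0
t 32.95 q [  -4.3    2.6  -22.6  104.4    1.1   73.2 -117.4] pos [0.4625 0.1795 0.2161] rot [ 1.7999e+02 -5.0000e-02 -2.0000e-01] F [0.34 0.53 0.52] M [ 0.106 -0.013 -0.043] w 0.0699 g 0.0
spanner_ring {'side': array([0.559, 0.344, 0.02 ])} 
spanner_grip {'top': array([ 0.331, -0.235,  0.02 ]), 'side': array([0.475, 0.32 , 0.02 ])} [ 0.478 -0.057 -0.195]
seal_ring_c {'side': array([0.569, 0.43 , 0.02 ])} 
plug_c {'top': array([0.341, 0.235, 0.02 ]), 'side': array([0.338, 0.243, 0.02 ])} [0.341 0.237 0.012]
```

View pics/v8.png

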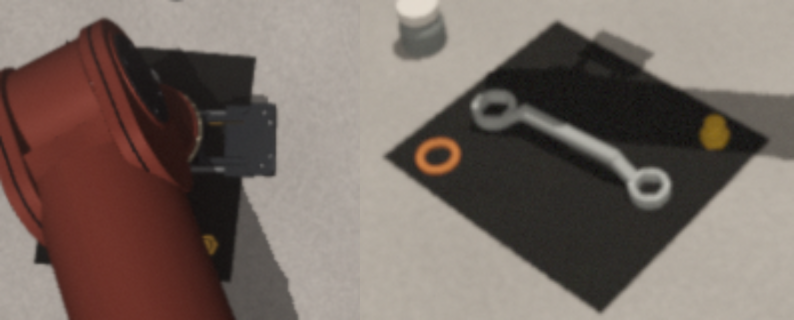

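The side view shows the spanner lying flat in the middle of the mat, with the copper ring and plug undisturbed and the gripper clear. I'm handing the job in.

```bash
python3 -c "
from station import arm
print(arm.job_done())"
```

```text
the job is handed in; nothing more can be done
None
```

I tightened the cap nut until it came up firm (peak about 1.1 N m measured at the wrist, under the 1.4 N m crush limit), laid the spanner flat on the mat and handed the job in, no verdict shown; on the first lift-off the ring stuck and I think that turned the nut back most of the first swing, so I redid it.

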